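# Take down the pressing pile of two newly glued notebooks

## Task

The glue on the two new notebooks has dried: take their pressing pile apart from the top down. Stand the steel weight in its round wooden rest, put the press board back on the spare board between the pins of its rack, then lay the red notebook flat in the red box and the blue one flat in the blue box. Set each piece down gently, without dropping it, and leave the glue stick standing where it is.

Things in the scene. Friction and masses are not known exactly. Their poses are not given: they have to be found in the camera images.
- weight: Bare steel pressing weight, the top of the pile, standing on the press board: a round foot 50 mm in diameter and 26 mm high, a thin neck of 15 mm (height 26 to 34 mm), and a round knob 26 mm in diameter from 34 to 50 mm height, by which it is lifted. 0.3 to 0.6 kg. Origin: centre of its underside, z up along its axis.
- press_board: Plywood press board, 84 x 50 x 14 mm (x, y, z), lying under the weight on the red notebook. About 60 g. Origin: centre of its underside; x along its length.
- red_book: Small dark-red hardback notebook with darker spine, 98 x 58 x 16 mm (x, y, z), rigid, lying under the press board on the blue notebook. About 90 g. Origin: centre of its underside; x along its length, spine on its -y side. Either way round in its box is right.
- blue_book: Larger blue hardback notebook with darker spine, 132 x 66 x 18 mm (x, y, z), rigid, the bottom of the pile, on the table. About 140 g. Origin: centre of its underside; x along its length, spine at -y. Either way round in its box is right. The pieces of the pile lie roughly centred and within about 0.1 rad of one another, each smaller than the one beneath.
- weight_rest: Round wooden rest for the weight, 80 mm across, 11 mm high, with a green felt floor 68 mm across at 6 mm height inside its rim. Fixed. Origin: centre of its underside, on the table.
- board_rack: Dark wooden base 118 x 90 x 4 mm with one spare plywood board (84 x 50 mm, top at 18 mm height) between eight 6 mm brass pins 25 mm high, at x +-34, y +-35 and x +-52, y +-15 mm: 7 mm free round a board laid squarely on the spare one; the middle of the long sides is free for fingers. Either way round is right. Fixed. Origin: centre of its underside, on the table; x along its length.
- red_box: Open shallow box in dark-red cloth with a pale-red floor, 120 x 80 mm outside, 112 x 72 mm inside (7 mm free all round the red notebook); floor at 3 mm height, walls 10 mm high, in the middle of each long side a finger notch 44 mm wide, open down to the floor. Fixed. Origin: centre of its underside, on the table; x along its length.
- blue_box: Open shallow box in blue cloth with a pale-blue floor, 154 x 88 mm outside, 146 x 80 mm inside (7 mm free all round the blue notebook); floor at 3 mm height, walls 10 mm high, in the middle of each long side a finger notch 44 mm wide, open down to the floor. Fixed. Origin: centre of its underside, on the table; x along its length.
- glue_stick: White glue stick with a dark cap, 28 mm thick and 92 mm high, standing loose near the pile. Leave it alone. Origin: centre of its foot.

How it is judged:
By the outcome, as a careful person would: the job done as asked, in the order asked, and still so for the second after the job is handed in, with the robot touching nothing.
It also fails if it takes over 106 s, if anything falls off the work surface, if the arm or the gripper's body presses on something with over 40 N, if the wrist force passes 120 N, or if a joint passes its speed limit or range.

## Robot

A 7-joint arm with a two-finger parallel gripper is mounted at the origin on a cart in front of the work surface, level with it; the furniture and walls round the work are solid. World frame = base frame: x ahead of the robot, y to its left, z up, the work surface at z = 0. Lengths are in m, angles in rad, forces in N, time in s.
With the tool pointing down it reaches from about 0.35 to 0.9 m from the base axis. Payload 7.2 kg.
Tool frame: the origin (TCP) lies at the very end of the fingers, on their centre line; the grasp point (between the pads) lies 19 mm behind it; y points along the fingers, z is the direction in which the jaws open and shut, and the axes are right-handed (so a half turn about y gives the same grasp; the last joint's range is limited). The gripper opens to 85 mm and grips with 20 to 120 N. Pads are 22 mm wide; open, the fingers measure 114 mm over their backs; the gripper's body (76 mm by 85 mm) begins 54 mm behind the grasp point. The pads swing forward as they close: fully open they stand 13 mm farther back than shut.
Start: joints at [-1.389, 0.411, -0.013, 1.596, 0.006, 1.134, -0.082], TCP at [0.155, 0.606, 0.231] pointing down, gripper open.
Joint ranges: [-2.95, 2.95], [-0.29, 1.99], [-1.47, 1.44], [0.14, 2.54], [-1.03, 4.17], [0.13, 1.85], [-2.86, 2.86]. Speed limits (rad/s): [2.39, 2.39, 3.01, 3.01, 3.14, 3.14, 3.14].

## Interface

Orientations are given as a unit quaternion [w, x, y, z].
In Python, from station import env, effector, eyes, workorder, finder, current_time_s, current_qpos, current_dq, current_tau, current_tool_pos, current_tcp_rot, current_ft_force, current_moment, current_opening gives the robot as it stands. Calls block until the motion is done:
- env.move_ptp(position, orientation): joint-space move of the TCP to a pose.
- env.move_straight(position, ori=None, speed=0.15, force_limit=None): straight line of the TCP; ori=None keeps the orientation; speed is the mean speed in m/s. With force_limit (N) it stops when the force on the tool has changed by that much, and returns True; else False.
- env.move_joints(angles): joint-space move.
- effector.let_go() and effector.grab(force=None): open the fingers fully, or close them until they stop; force is the grip in N (None keeps the last).
- env.wait(seconds).
- env.ik(position, orientation): joint angles nearest the present ones, or None.
- eyes.read_camera(name): name is "scene" or "side" or "wrist"; returns a dict with "pixels" (480x640x3 uint8, red, green, blue), "intrinsics" (3x3 intrinsics, pixels), "rvec" (rotation vector, rad) and "tvec" (3), from world to camera coordinates, as OpenCV has them. Camera axes: x right, y down, z forward; pixel columns grow to the right and rows downward; lengths in m; the calibration is good to about 2 mm. A picture is of the moment at which its call begins. There is no depth.
A pose or a line that the arm cannot do raises env.MotionError and nothing moves.
- workorder.finish_job(): hands the job in, once; it reports no verdict.
Trained networks look in the newest picture that a camera, given by its name, has taken for a name from the list of things; names that differ only in an ending like _2 or _b are one class to them, and where a whole thing is asked for, a point or a joint stands for the part that bears it (a point fixed in the world has none). Each returns a list of dicts, best first, with "confidence" (0 to 1); they miss things now and then, are a little off and sometimes report something else, mostly with a low value. They report only what shows in the picture. A call takes as long as a camera call.
- finder.spot_in(camera, thing): "extent" ([centre column, centre row, width, height] in pixels, round what is visible of it).
- finder.silhouettes(camera, thing): "region" (480x640 bool, what is visible of it) and "extent" ([centre column, centre row, width, height] in pixels, round what is visible of it).
- finder.spot_point(camera, thing): "position" ([column, row] in pixels: a listed point, or the origin of a listed thing).
Readings, each from a call of its own:
- current_time_s(): time.
- current_qpos(): joint angles.
- current_dq(): joint speeds.
- current_tau(): joint torques, N m.
- current_tool_pos(): TCP position.
- current_tcp_rot(): TCP orientation.
- current_ft_force(): force on the tool from outside, world axes, zero at the start.
- current_moment(): the same for the moment, N m.
- current_opening(): finger opening in m.
Only numpy, scipy, OpenCV 4.12 (cv2) and the standard library are available. Lean on these libraries where they do the work, as an engineer would, in place of code of your own. Each camera call takes 0.05 s, during which the arm holds its last target.

## Working session

There is one attempt and no reset: what is moved stays moved. The work goes in short steps, each a Python script; the robot and the scene stay as the last script left them, time stands still between calls to the robot, and variables do not carry over. Pictures are saved under pics/ and viewed, and the job is handed in when it is done.

```bash
ls -la; mkdir -p pics
python3 - <<'E'
from station import *
import cv2
print(current_time_s(), current_tool_pos(), current_tcp_rot(), current_opening())
for c in ["scene","side","wrist"]:
    d=eyes.read_camera(c)
    cv2.imwrite(f"pics/{c}0.png",d["pixels"][:,:,::-1])
    print(c,d["intrinsics"].tolist(),d["rvec"],d["tvec"])
print(current_time_s())
E
```

```text
total 12
drwxr-xr-x  3 agent agent 4096 Dec  7 16:33 .
drwxr-xr-x 23 root  root  4096 Dec  7 16:33 ..
drwxr-xr-x  2 agent agent 4096 Dec  7 16:33 pics
0.0 [0.15439559 0.60511827 0.23045127] [-0.70103002  0.70217236 -0.08809523  0.0880348 ] 0.08549384402599831
scene [[439.7484164422305, 0.0, 319.6207414108956], [0.0, 439.7484164422305, 245.87011018512462], [0.0, 0.0, 1.0]] [ 2.1201926  -1.34628997  0.47022498] [-0.21482102  0.41550265  0.84350929]
side [[513.9128823651439, 0.0, 325.53753181931967], [0.0, 513.9128823651439, 232.88780919253222], [0.0, 0.0, 1.0]] [ 0.06143118 -2.72854614  1.50694371] [0.53298862 0.06144611 1.1044439 ]
wrist [[352.838802546029, 0.0, 320.22913340401317], [0.0, 352.838802546029, 236.674922540295], [0.0, 0.0, 1.0]] [-2.29480935 -1.78397934 -0.25336794] [-0.62511686 -0.03726195  0.37821708]
0.15
```

View pics/scene0.png

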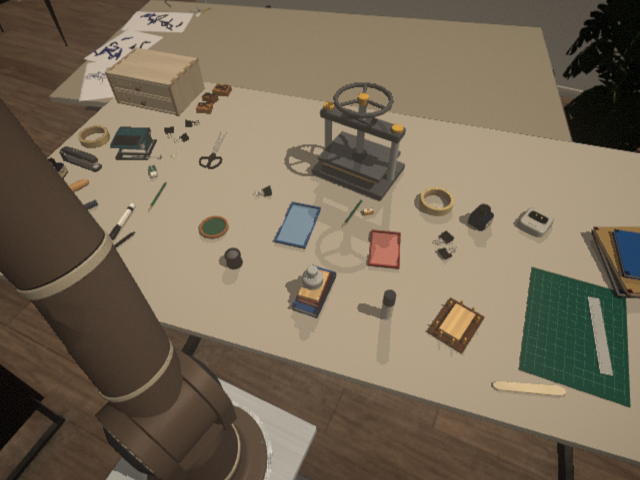

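View pics/side0.png

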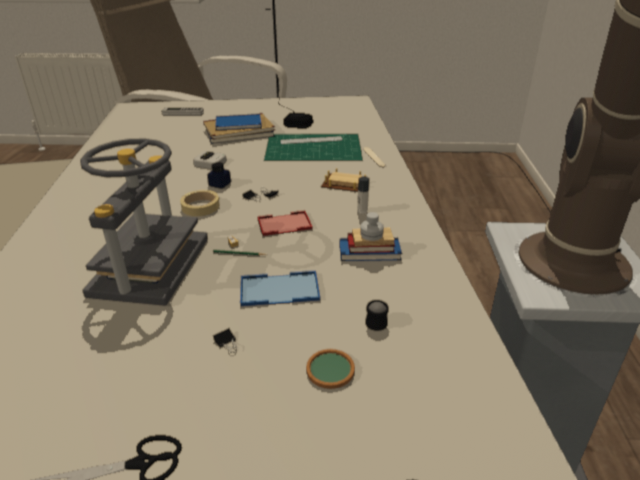

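View pics/wrist0.png

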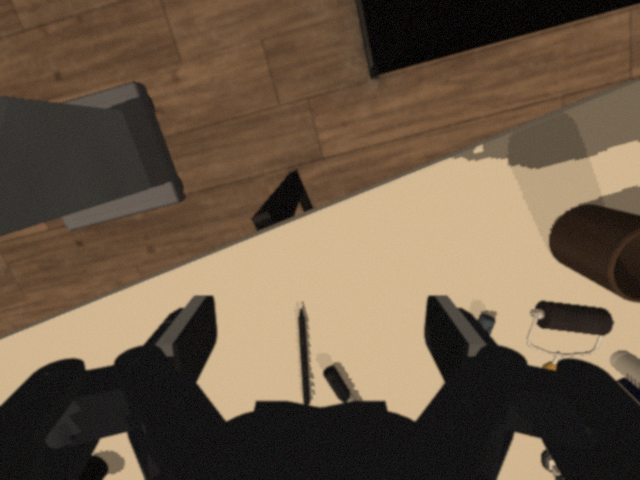

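Scene view: rest at (213,227), blue box (297,225), red box (384,249), pile (313,290), glue stick (389,303), rack (457,324), and a black jar at (233,258). The wheel press stands behind the boxes. The side view agrees. Next I get coarse positions from the networks.

```bash
cat > h.py <<'E'
from station import *
import cv2, numpy as np, json
from scipy.spatial.transform import Rotation as R
def cam(name,save=None):
    d=eyes.read_camera(name)
    if save: cv2.imwrite(f"pics/{save}.png",d["pixels"][:,:,::-1])
    return d
def ray(d,px):
    Rm=cv2.Rodrigues(np.array(d["rvec"],float))[0]; t=np.array(d["tvec"],float)
    K=np.array(d["intrinsics"]); v=Rm.T@(np.linalg.inv(K)@np.array([px[0],px[1],1.]))
    return -Rm.T@t, v/np.linalg.norm(v)
def onplane(d,px,z):
    o,v=ray(d,px); return o+v*(z-o[2])/v[2]
def tri(obs):
    A=np.zeros((3,3));b=np.zeros(3)
    for d,px in obs:
        o,v=ray(d,px);P=np.eye(3)-np.outer(v,v);A+=P;b+=P@o
    X=np.linalg.solve(A,b)
    res=[np.linalg.norm((np.eye(3)-np.outer(ray(d,px)[1],ray(d,px)[1]))@(X-ray(d,px)[0])) for d,px in obs]
    return X,max(res)
def proj(d,X):
    return cv2.projectPoints(np.atleast_2d(X).astype(float),np.array(d["rvec"],float),np.array(d["tvec"],float),np.array(d["intrinsics"]),None)[0][:,0]
E
python3 - <<'E'
from h import *
things="weight press_board red_book blue_book weight_rest board_rack red_box blue_box glue_stick".split()
S=cam("scene");D=cam("side")
for t in things:
    a=finder.spot_point("scene",t);b=finder.spot_point("side",t)
    pa=[(np.round(x["position"],1).tolist(),round(x["confidence"],2)) for x in a[:2]]
    pb=[(np.round(x["position"],1).tolist(),round(x["confidence"],2)) for x in b[:2]]
    X=tri([(S,a[0]["position"]),(D,b[0]["position"])]) if a and b else None
    print(t,pa,pb,X)
print(current_time_s())
E
```

```text
weight [([308.5, 284.2], 0.65)] [([372.1, 232.8], 0.66)] (array([ 0.428622  , -0.01000963,  0.05100887]), np.float64(0.006199343646844781))
press_board [([313.0, 288.5], 0.86)] [([373.9, 236.3], 0.87)] (array([ 0.42651385, -0.02029894,  0.03763841]), np.float64(0.002971403808008602))
red_book [([314.4, 288.9], 0.63)] [([368.8, 246.8], 0.59)] (array([ 0.43855461, -0.01605639,  0.01406809]), np.float64(0.0007663304770140063))
blue_book [([313.9, 294.1], 0.88)] [([366.1, 249.9], 0.96), ([362.2, 211.7], 0.61)] (array([ 4.38829274e-01, -1.85009507e-02,  4.04724259e-04]), np.float64(0.006696384401583449))
weight_rest [([212.8, 223.6], 0.87)] [([329.8, 372.4], 0.68), ([361.4, 211.6], 0.29)] (array([0.51445453, 0.33981129, 0.00746748]), np.float64(0.004097790993378665))
board_rack [([455.4, 322.9], 0.77)] [([342.0, 178.2], 0.63)] (array([ 0.49957528, -0.35368776,  0.01058485]), np.float64(0.006089583628909149))
red_box [([387.7, 247.7], 0.69)] [([284.1, 221.8], 0.9)] (array([ 0.64123077, -0.13236055,  0.00518256]), np.float64(0.0020222381627004377))
blue_box [([301.5, 223.4], 0.76), ([384.4, 249.5], 0.61)] [([277.6, 290.4], 0.73), ([371.7, 247.0], 0.4)] (array([ 0.62734799,  0.11923893, -0.00288591]), np.float64(0.0038660509336532357))
glue_stick [([388.0, 314.1], 0.58)] [([360.7, 212.5], 0.7)] (array([ 0.45567067, -0.20090993, -0.00406768]), np.float64(0.0018581607019093772))
1.15
```

```bash
cat >> h.py <<'E'
def quat(yaw):
    """tool down, jaw direction z at angle yaw in world xy"""
    z=np.array([np.cos(yaw),np.sin(yaw),0]);y=np.array([0,0,-1.]);x=np.cross(y,z)
    q=R.from_matrix(np.stack([x,y,z],1)).as_quat(); return [q[3],q[0],q[1],q[2]]
def Rq(q): return R.from_quat([q[1],q[2],q[3],q[0]]).as_matrix()
E
python3 - <<'E'
from h import *
W=cam("wrist")
Rt=Rq(current_tcp_rot());p=np.array(current_tool_pos())
print(Rt.round(3))
c,_=ray(W,[320,240]); Rm=cv2.Rodrigues(np.array(W["rvec"]))[0]
print("cam in tool",Rt.T@(c-p)); print("cam axes in tool (cols)",(Rt.T@Rm.T).round(3)); print(c)
q0=np.array(current_qpos())
for yaw in np.linspace(-np.pi,np.pi,9):
  for P in [[.43,-.01,.25],[.51,.34,.1],[.64,-.13,.1],[.63,.12,.1],[.5,-.35,.1],[.45,0,.4]]:
    s=env.ik(P,quat(yaw)); print(round(yaw,2),P,None if s is None else np.round(s,2).tolist())
E
```

```text
[[ 0.969  0.     0.247]
 [-0.247  0.     0.969]
 [ 0.    -1.     0.   ]]
cam in tool [-0.07026497 -0.14249034  0.0006416 ]
cam axes in tool (cols) [[-0.     0.96   0.279]
 [-0.001 -0.279  0.96 ]
 [ 1.     0.     0.001]]
[0.08659411 0.62359071 0.37379271]
-3.14 [0.43, -0.01, 0.25] [1.08, 0.28, -1.34, 1.96, 0.31, 1.14, 2.76]
-3.14 [0.51, 0.34, 0.1] [-0.5, 0.54, -0.23, 1.74, 0.15, 0.88, 2.35]
-3.14 [0.64, -0.13, 0.1] [-0.58, 0.97, 1.24, 1.7, -0.97, 1.23, -2.23]
-3.14 [0.63, 0.12, 0.1] [-0.21, 0.57, -0.08, 1.68, 0.05, 0.9, 2.83]
-3.14 [0.5, -0.35, 0.1] [-0.22, 0.91, 1.25, 1.81, -0.95, 1.17, -1.8]
-3.14 [0.45, 0, 0.4] [-1.53, -0.27, 1.2, 1.77, 0.25, 1.48, 2.78]
-2.36 [0.43, -0.01, 0.25] [-1.31, 0.03, 1.3, 2.06, -0.04, 1.07, -2.35]
-2.36 [0.51, 0.34, 0.1] [-1.42, 0.91, 1.25, 1.8, -0.95, 1.17, -2.21]
-2.36 [0.64, -0.13, 0.1] [-0.58, 0.97, 1.24, 1.7, -0.97, 1.23, -1.45]
-2.36 [0.63, 0.12, 0.1] [-0.98, 0.95, 1.24, 1.73, -0.97, 1.21, -1.83]
-2.36 [0.5, -0.35, 0.1] [-0.14, 0.76, 1.04, 1.81, -0.76, 1.03, -1.16]
-2.36 [0.45, 0, 0.4] [-0.09, 0.0, -0.01, 1.72, 0.0, 1.42, -2.46]
-1.57 [0.43, -0.01, 
[... 2132 characters left out ...]
.07, 1.75, 0.05, 0.86, 1.65]
2.36 [0.64, -0.13, 0.1] [-0.14, 0.61, 0.39, 1.67, -0.28, 0.92, 2.72]
2.36 [0.63, 0.12, 0.1] [-0.34, 0.57, 0.1, 1.69, -0.07, 0.89, 2.15]
2.36 [0.5, -0.35, 0.1] [0.65, 0.53, -0.16, 1.75, 0.11, 0.87, 2.79]
2.36 [0.45, 0, 0.4] [-0.79, -0.05, 0.66, 1.75, 0.03, 1.42, 2.23]
3.14 [0.43, -0.01, 0.25] [1.08, 0.28, -1.34, 1.96, 0.31, 1.14, 2.76]
3.14 [0.51, 0.34, 0.1] [-0.5, 0.54, -0.23, 1.74, 0.15, 0.88, 2.35]
3.14 [0.64, -0.13, 0.1] [-0.58, 0.97, 1.24, 1.7, -0.97, 1.23, -2.23]
3.14 [0.63, 0.12, 0.1] [-0.21, 0.57, -0.08, 1.68, 0.05, 0.9, 2.83]
3.14 [0.5, -0.35, 0.1] [-0.22, 0.91, 1.25, 1.81, -0.95, 1.17, -1.8]
3.14 [0.45, 0, 0.4] [-1.53, -0.27, 1.2, 1.77, 0.25, 1.48, 2.78]
```

Run:
```python
from h import *
things="weight press_board red_book blue_book weight_rest board_rack red_box blue_box glue_stick".split()
import pickle
V={}
for i,(P) in enumerate([[.53,.15,.36],[.53,-.15,.36]]):
    env.move_ptp(P,quat(np.pi/2)); print(current_time_s(), np.round(current_qpos(),2))
    d=cam("wrist",f"w{i+1}"); V[i]=(d,{t:(finder.spot_point("wrist",t)[:2]) for t in things})
    for t in things: print(t,[(np.round(x["position"],1).tolist(),round(x["confidence"],2)) for x in V[i][1][t]])
pickle.dump(V,open("V.pkl","wb"))
for t in things:
    a,b=V[0][1][t],V[1][1][t]
    if a and b: print(t,tri([(V[0][0],a[0]["position"]),(V[1][0],b[0]["position"])]))
print(current_time_s())
```

```text
3.3667 [-0.69  0.2   0.39  1.61 -0.08  1.35  1.29]
weight [([183.2, 115.6], 0.72)]
press_board []
red_book []
blue_book []
weight_rest [([449.1, 170.1], 0.89)]
board_rack []
red_box [([139.0, 256.3], 0.92)]
blue_box [([303.5, 244.3], 0.86)]
glue_stick [([62.4, 125.4], 0.85)]
5.0167 [-0.31  0.21  0.61  1.62 -0.12  1.35  1.89]
weight [([433.2, 111.0], 0.98)]
press_board [([426.6, 109.8], 0.63)]
red_book []
blue_book []
weight_rest []
board_rack [([172.7, 162.4], 0.69)]
red_box [([335.0, 255.2], 0.93)]
blue_box [([505.4, 243.5], 0.84)]
glue_stick [([284.0, 126.5], 0.93)]
weight (array([ 0.43616931, -0.01252464,  0.05566452]), np.float64(0.002463503635045677))
red_box (array([ 0.63867017, -0.1243697 , -0.00693508]), np.float64(0.0005896013938205831))
blue_box (array([0.61590272, 0.12739254, 0.00364666]), np.float64(0.0003793796484852017))
glue_stick (array([ 0.44992165, -0.19642789,  0.00236529]), np.float64(0.0009056060193750028))
5.5167
```

View pics/w1.png

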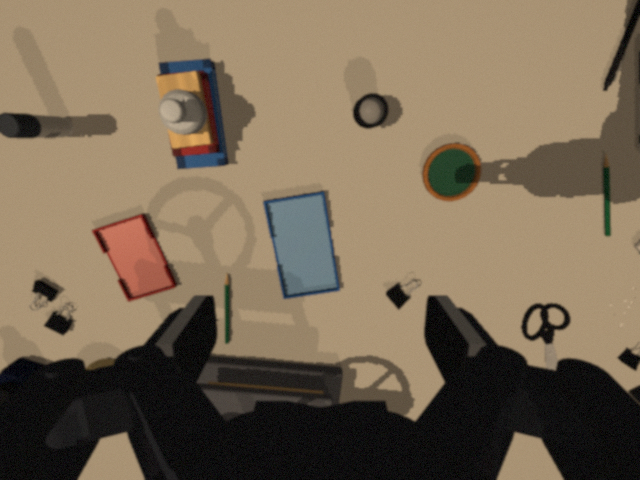

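View pics/w2.png

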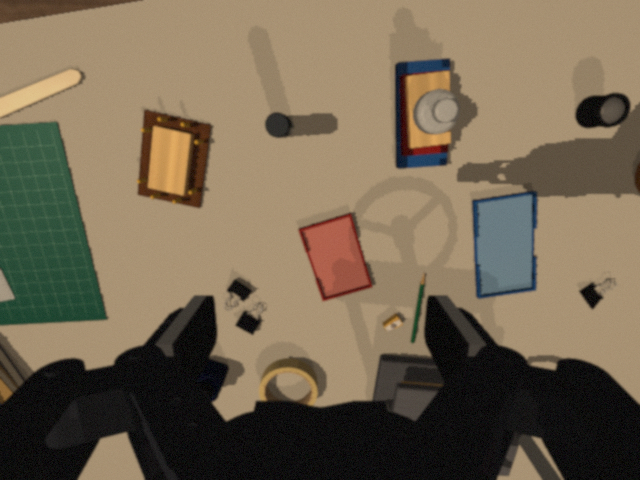

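Run:
```python
import cv2,numpy as np
a=cv2.imread("pics/w1.png");b=cv2.imread("pics/w2.png")
z=lambda im,x,y,w,h:cv2.resize(im[y:y+h,x:x+w],(400,300),interpolation=cv2.INTER_CUBIC)
o=np.vstack([np.hstack([z(a,130,40,160,120),z(b,360,40,160,120)]),np.hstack([z(a,380,110,160,120),z(b,90,95,160,120)])])
cv2.imwrite("pics/zoom1.png",o)
```

```text
(no output)
```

View pics/zoom1.png

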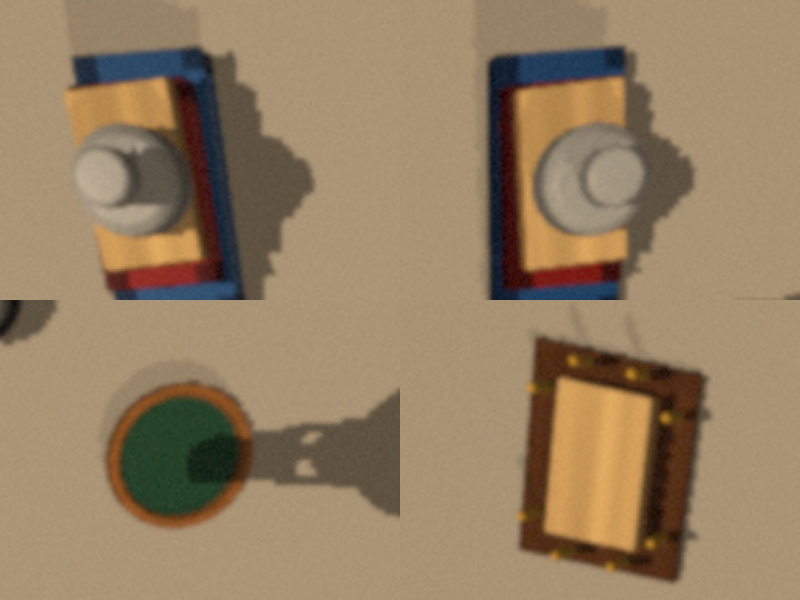

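```bash
cat > fit.py <<'E'
from h import *
import pickle
def rect(d,mask,z,roi=None):
    m=mask.astype(np.uint8)
    m=cv2.morphologyEx(m,cv2.MORPH_OPEN,np.ones((3,3)))
    n,l,s,c=cv2.connectedComponentsWithStats(m)
    k=1+np.argmax(s[1:,4]); ys,xs=np.where(l==k)
    pts=cv2.convexHull(np.stack([xs,ys],1).astype(np.float32))[:,0]
    w=np.array([onplane(d,p,z)[:2] for p in pts])
    (cx,cy),(a,b),ang=cv2.minAreaRect((w*1000).astype(np.float32))
    if a<b: a,b,ang=b,a,ang+90
    ang=(ang+90)%180-90
    return np.round([cx,cy,a,b,ang],1), s[k,4]
def roi(shape,x0,y0,x1,y1):
    r=np.zeros(shape[:2],bool); r[y0:y1,x0:x1]=1; return r
def hsv(d): return cv2.cvtColor(d["pixels"],cv2.COLOR_RGB2HSV).astype(int)
E
python3 - <<'E'
from fit import *
V=pickle.load(open("V.pkl","rb")); d1,d2=V[0][0],V[1][0]
print("knob top",tri([(d1,(171.2,111.2)),(d2,(446,110.8))]))
for nm,d,r1,r2,r3 in [("w1",d1,(85,205,185,310),(255,185,350,305),None),("w2",d2,(290,205,380,310),(465,185,545,305),(130,100,220,215))]:
    h=hsv(d);H,S,Vv=h[...,0],h[...,1],h[...,2]
    red=((H<7)|(H>172))&(S>110)
    print(nm,"redbox z10",rect(d,red&roi(H.shape,*r1),.010))
    print(nm,"redbox floor z3",rect(d,red&(Vv>150)&roi(H.shape,*r1),.003))
    blue=(H>95)&(H<125)&(S>70)
    print(nm,"bluebox z10",rect(d,blue&roi(H.shape,*r2),.010))
    print(nm,"bluebox floor",rect(d,blue&(Vv>110)&roi(H.shape,*r2),.003))
    if r3:
        R3=roi(H.shape,*r3)
        print("rack px",h[160,173],h[120,147],h[180,220])
        print("rack spare z18",rect(d,R3&(Vv>150)&(S>90)&(H<25),.018))
        print("rack base z4",rect(d,R3&((Vv<110)|((Vv>150)&(S>110))),.004))
# rest
h=hsv(d1);H,S,Vv=h[...,0],h[...,1],h[...,2]
RR=roi(H.shape,415,135,490,210)
m=RR&(((H<16)&(S>140))|((H>50)&(H<95)&(S>60)))
print("rest",rect(d1,m,.011)); 
g=RR&(H>50)&(H<95)&(S>60)
print("felt",rect(d1,g,.006))
# pile
for nm,d,r in [("w1",d1,(150,50,235,175)),("w2",d2,(390,50,460,175))]:
    h=hsv(d);H,S,Vv=h[...,0],h[...,1],h[...,2];Q=roi(H.shape,*r)
    print(nm,"board z48",rect(d,Q&(H>8)&(H<24)&(S>110)&(Vv>150),.048))
    print(nm,"red z34",rect(d,Q&((H<7)|(H>172))&(S>120),.034))
    print(nm,"blue z18",rect(d,Q&(H>95)&(H<125)&(S>90),.018))
E
```

```text
knob top (array([ 0.43589661, -0.01055574,  0.09505314]), np.float64(8.126956269450049e-05))
w1 redbox z10 (array([ 636.8, -120.8,  118.4,   82.8,   17.1]), np.int32(1106))
w1 redbox floor z3 (array([ 641.6, -159.7,   23.8,    5.7,   17.1]), np.int32(52))
w1 bluebox z10 (array([679.2,  96.4,  41.1,   6.7,  11.4]), np.int32(82))Traceback (most recent call last):
  File "<stdin>", line 11, in <module>
  File "fit.py", line 7, in rect
    k=1+np.argmax(s[1:,4]); ys,xs=np.where(l==k)
        ~~~~~~~~~^^^^^^^^^
    return _wrapfunc(a, 'argmax', axis=axis, out=out, **kwds)
    return bound(*args, **kwds)
ValueError: attempt to get argmax of an empty sequence
```

```bash
cat > run1.py <<'E'
from fit import *
V=pickle.load(open("V.pkl","rb")); d1,d2=V[0][0],V[1][0]
import sys
def go(f,*a):
    try: print(*a[:1],f())
    except Exception as e: print(a,"ERR",e)
h=hsv(d1)
for n,p in dict(table=(400,300),shadow=(250,300),redfloor=(135,260),redwall=(118,222),bluefloor=(300,240),bluewall=(270,230),felt=(440,170),rim=(426,170),board=(180,80),redb=(212,110),blueb=(220,150),steel=(180,122)).items(): print(n,h[p[1],p[0]])
for nm,d,r1,r2 in [("w1",d1,(85,205,185,310),(255,185,350,305)),("w2",d2,(290,205,380,310),(465,185,545,305))]:
    h=hsv(d);H,S,Vv=h[...,0],h[...,1],h[...,2]
    red=((H<9)|(H>168))&(S>105)
    go(lambda:rect(d,red&roi(H.shape,*r1),.008),nm+" redbox")
    blue=(H>90)&(H<130)&(S>40)
    go(lambda:rect(d,blue&roi(H.shape,*r2),.008),nm+" bluebox")
d=d2;h=hsv(d);H,S,Vv=h[...,0],h[...,1],h[...,2];R3=roi(H.shape,130,100,220,215)
print(h[160,173],h[120,147],h[180,200])
go(lambda:rect(d,R3&(Vv>140)&(S>115)&(H>8),.018),"spare")
go(lambda:rect(d,R3&((S>115)),.004),"base")
h=hsv(d1);H,S,Vv=h[...,0],h[...,1],h[...,2]
RR=roi(H.shape,415,135,490,210)
g=RR&(H>40)&(H<100)&(S>60)
go(lambda:rect(d1,g|(RR&(S>125)),.011),"rest");go(lambda:rect(d1,g,.0065),"felt")
for nm,d,r in [("w1",d1,(150,50,235,175)),("w2",d2,(390,50,460,175))]:
    h=hsv(d);H,S,Vv=h[...,0],h[...,1],h[...,2];Q=roi(H.shape,*r)
    go(lambda:rect(d,Q&(H>10)&(H<24)&(S>115)&(Vv>140),.048),nm+" board")
    go(lambda:rect(d,Q&((H<8)|(H>170))&(S>130),.034),nm+" red")
    go(lambda:rect(d,Q&(H>95)&(H<125)&(S>90),.018),nm+" blue")
E
python3 run1.py
```

```text
table [ 20 104  22]
shadow [ 18  82 152]
redfloor [  7 138 190]
redwall [  4 171 130]
bluefloor [ 98  42 134]
bluewall [106 117  96]
felt [60 93 63]
rim [ 13 192 138]
board [ 17 149 206]
redb [176 158  66]
blueb [107 143  48]
steel [ 19  55 138]
w1 redbox (array([ 637.6, -121.8,  119.9,   84.3,   17.5]), np.int32(4169))
w1 bluebox (array([619. , 126.4, 153.3,  87.1,   9.3]), np.int32(4970))
w2 redbox (array([ 637.5, -123.4,  120.5,   80.7,   17.6]), np.int32(4095))
w2 bluebox (array([618.9, 124.9, 153.9,  89.3,   9.1]), np.int32(5883))
[ 17 144 223] [ 12 189  77] [ 11 177  82]
spare (array([ 496.2, -351.7,   84.2,   50. ,  -12.7]), np.int32(2360))
base (array([ 496.4, -352.1,  118.2,   91.1,  -12.5]), np.int32(5534))
rest (array([509.7, 332.8,  78.4,  78.1, -85.2]), np.int32(2549))
felt (array([510.3, 333.8,  61.9,  60.5, -89.9]), np.int32(1607))
w1 board (array([401.7, -18.2,  49.3,  22.3, -81.3]), np.int32(726))
w1 red (array([440.2, -11.8,  88.9,  59.4,   4.4]), np.int32(673))
w1 blue (array([405.5, -14.8,  66.5,  63.7,   2.7]), np.int32(638))
w2 board (array([432.5, -15.7,  84.3,  50.4,   7. ]), np.int32(1625))
w2 red (array([450.9, -15.6,  67.2,  59. ,   4.5]), np.int32(523))
w2 blue (array([491.1, -11.7,  66.3,  21. , -89.9]), np.int32(546))
```

```bash
cat >> h.py <<'E'
def at(x,y,z,yaw,speed=.3,fl=None): return env.move_straight([x,y,z],quat(yaw),speed,force_limit=fl)
def st(m=""): print(m,"t",round(current_time_s(),2),"p",np.round(current_tool_pos(),4),"F",np.round(current_ft_force(),1),"open",round(current_opening(),4))
E
python3 - <<'E'
from h import *
import pickle
V=pickle.load(open("V.pkl","rb")); d1,d2=V[0][0],V[1][0]
print("foot centre z.074:",onplane(d1,(130+133/2.5,40+180/2.5),.074),onplane(d2,(435.2,112),.074))
S=cam("scene");D=cam("side")
for a,b in [((362,100),(128,157)),((400,130),(105,212)),((329,106),(158,167)),((340,105),(125,158))]: print("press",tri([(S,a),(D,b)]))
h=np.pi/2
for P in [[.436,-.0105,.14],[.436,-.0105,.077],[.51,.333,.2],[.51,.333,.03]]:
  print(np.round(env.ik(P,quat(h)),2))
E
```

```text
foot centre z.074: [ 0.43559042 -0.00528506  0.074     ] [ 0.4358745  -0.01570293  0.074     ]
press (array([0.89775282, 0.05925761, 0.25163465]), np.float64(0.0007852195037598842))
press (array([ 1.0201032 , -0.0239036 ,  0.09070125]), np.float64(0.007889704987009685))
press (array([0.81959493, 0.12107538, 0.2620474 ]), np.float64(9.352721347238593e-05))
press (array([0.87213175, 0.10668838, 0.25726121]), np.float64(0.01709137984461799))
[-0.54  0.22  0.53  2.16 -0.15  0.8   1.65]
[-0.52  0.34  0.52  2.22 -0.28  0.64  1.78]
[-0.94  0.43  0.39  1.69 -0.18  1.06  1.07]
[-0.96  0.65  0.42  1.83 -0.38  0.74  1.24]
```

```bash
python3 - <<'E'
from h import *
h=np.pi/2
x,y=.4360,-.0105
at(x,y,.17,h); st()
r=at(x,y,.078,h,.08,fl=10); st(f"down {r}")
effector.grab(60); st("grab")
d=cam("wrist","g1")
at(x,y,.088,h,.05); st("lift")
at(x,y,.19,h,.15); st("up")
d=cam("wrist","g2"); cam("side","g2s")
E
python3 -c "
import cv2,numpy as np
cv2.imwrite('pics/g12.png',cv2.resize(np.hstack([cv2.imread('pics/g2.png'),cv2.imread('pics/g2s.png')]),(800,300)))"
```

```text
t 6.62 p [ 0.4372 -0.0112  0.171 ] F [ 0.8 -0.4 -0.4] open 0.0854
down False t 7.92 p [ 0.4364 -0.0105  0.0784] F [-0.1 -0.2  0.4] open 0.0854
grab t 8.52 p [ 0.4362 -0.0108  0.0783] F [-1.8 -2.   6.1] open 0.0236
lift t 8.92 p [ 0.4361 -0.0103  0.0882] F [ 0.4 -0.2 -3.3] open 0.0234
up t 9.75 p [ 0.4354 -0.0104  0.1892] F [-0.4  0.9 -3.2] open 0.0237
```

View pics/g12.png

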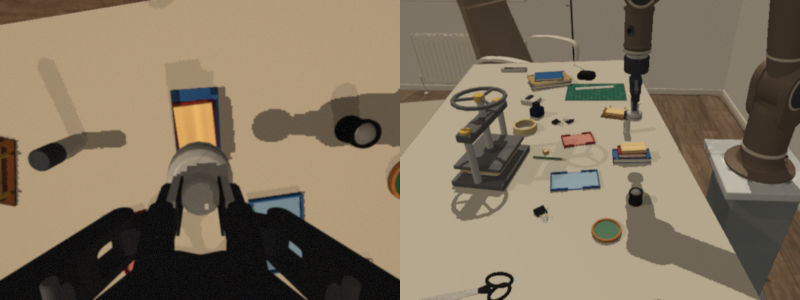

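The weight is lifted and held (wrist Fz about -3.3 N) and the press board stayed on the pile. I check the rest once on the way there.

Run:
```python
from fit import *
h=np.pi/2
at(.57,.29,.25,h,.35); st()
d=cam("wrist","rest1"); pickle.dump(d,open("rest.pkl","wb"))
H,S,Vv=[hsv(d)[...,i] for i in range(3)]
px=proj(d,[.51,.333,.006])[0];print(px)
x0,y0=int(px[0])-70,int(px[1])-70
RR=roi(H.shape,max(0,x0),max(0,y0),x0+140,y0+140)
g=RR&(H>40)&(H<100)&(S>60)
print("rest",rect(d,g|(RR&(S>130)),.011),"felt",rect(d,g,.006))
print(finder.spot_point("wrist","weight_rest")[:1])
```

```text
t 10.96 p [0.5696 0.2881 0.2492] F [ 0.9 -1.5 -2.8] open 0.0234
[362.36813287 144.55478009]
rest (array([510.4, 333.7,  78.6,  76.8,  89.9]), np.int32(4458)) felt (array([510.7, 333.3,  62.7,  62.5,  89.9]), np.int32(2925))
[{'position': [361.6, 142.9], 'confidence': 0.67}]
```

View pics/rest1.png

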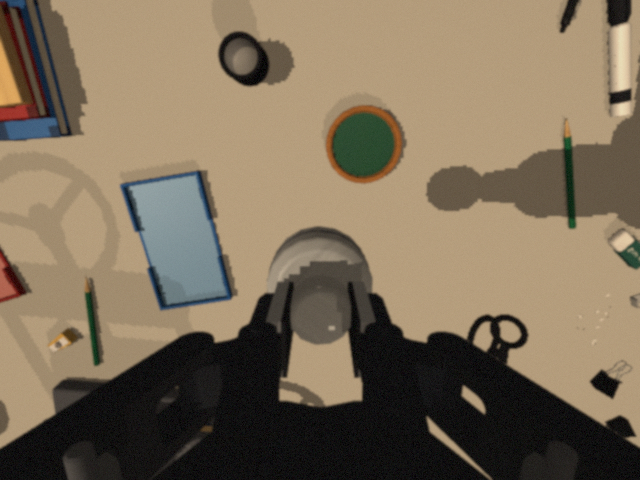

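The rest is clear at pixel (364,144), which gives (0.5105, 0.3335), in agreement with the first view. The weight hangs upright in the fingers. Next I set it down.

Run:
```python
from h import *
h=np.pi/2;x,y=.5105,.3335
at(x,y,.12,h,.3)
at(x,y,.046,h,.12); st()
r=at(x,y,.030,h,.02,fl=3); st(f"touch {r}")
effector.let_go(); st("open")
at(x,y,.07,h,.08); at(x,y,.2,h,.3); st("up")
env.move_ptp([.53,.10,.34],quat(h))
d=cam("wrist","p2"); cam("side","p2s"); st()
import pickle; pickle.dump(d,open("p2.pkl","wb"))
```

```text
t 12.47 p [0.5114 0.3336 0.0468] F [-0.2 -0.4 -2.8] open 0.0235
touch True t 13.03 p [0.5107 0.3335 0.0364] F [-0.3 -1.4  6.3] open 0.0234
open t 13.65 p [0.5097 0.333  0.0353] F [ 0.4  0.4 -0.7] open 0.0855
up t 14.82 p [0.5103 0.3335 0.2003] F [-0.3 -0.2 -0.6] open 0.0854
 t 15.97 p [0.5295 0.1021 0.3386] F [ 0.3  0.2 -0.6] open 0.0853
```

View pics/p2.png

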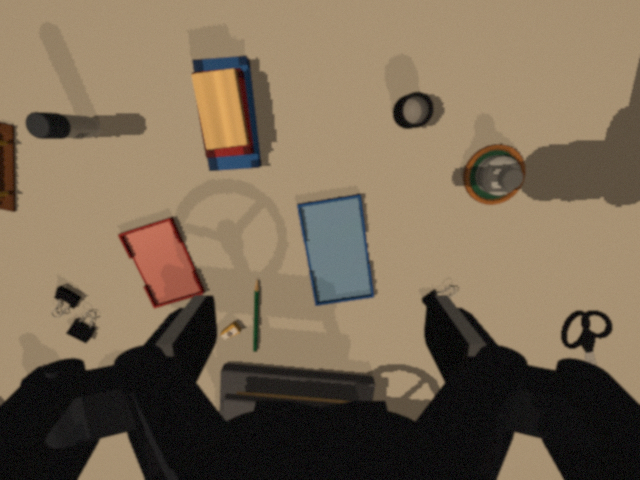

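View pics/p2s.png

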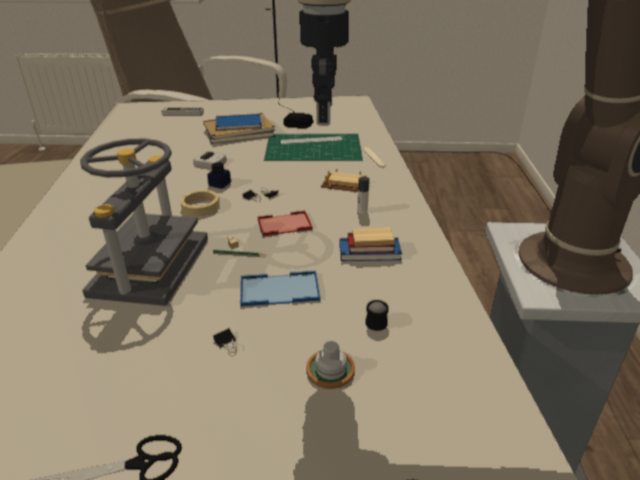

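The weight stands in its rest (wrist view (497,174), side view (331,365)). The press board is fully visible at about (221,108). I take a second wrist view over the pile and measure the board's pose and height.

```bash
cat > board.py <<'E'
from fit import *
def board(d,z,c=(.434,-.015),r=60):
    h=hsv(d);H,S,Vv=[h[...,i] for i in range(3)]
    px=proj(d,[c[0],c[1],z])[0]; 
    Q=roi(H.shape,max(0,int(px[0])-r),max(0,int(px[1])-r),int(px[0])+r,int(px[1])+r)
    m=Q&(H>12)&(H<24)&(S>115)&(Vv>140)
    return rect(d,m,z)
E
python3 - <<'E'
from board import *
h=np.pi/2
p2=pickle.load(open("p2.pkl","rb"))
at(.52,-.07,.30,h,.4); st()
d=cam("wrist","p3"); pickle.dump(d,open("p3.pkl","wb"))
for z in (.044,.048,.052): print(z,board(p2,z),board(d,z))
m=finder.silhouettes("wrist","press_board"); print([ (x["confidence"],x["extent"]) for x in m])
if m: print(rect(d,m[0]["region"],.048))
h_=hsv(d); 
H,S,Vv=[h_[...,i] for i in range(3)]
for t,z in (("red_book",.034),("blue_book",.018)):
    m=finder.silhouettes("wrist",t)
    if m: print(t,m[0]["confidence"],rect(d,m[0]["region"],z))
# rack in this view
m=finder.silhouettes("wrist","board_rack"); print([ (x["confidence"],x["extent"]) for x in m])
E
```

```text
t 16.56 p [ 0.5199 -0.07    0.2993] F [-0.3  0.7  0. ] open 0.0853
0.044 (array([432.1, -15.9,  84.5,  50.8,   6.7]), np.int32(3289)) (array([432. , -14.7,  84.5,  50.6,   7. ]), np.int32(3940))
0.048 (array([432.4, -14.8,  83.8,  50.4,   6.7]), np.int32(3289)) (array([432.2, -15.2,  83.6,  50.1,   7. ]), np.int32(3940))
0.052 (array([432.6, -13.7,  83. ,  49.9,   6.7]), np.int32(3289)) (array([432.4, -15.8,  82.8,  49.6,   7. ]), np.int32(3940))
[(0.64, [370.6, 114.5, 57.9, 84.6])]
(array([432.7, -15.1,  84.8,  52.5,   6.8]), np.int32(4067))
red_book 0.86 (array([436.3, -15.3,  98.3,  59.6,   4.4]), np.int32(942))
blue_book 0.83 (array([378.5, -20.5,  68.1,  23.7, -75.1]), np.int32(834))
[(0.86, [88.6, 171.3, 84.6, 108.4])]
```

View pics/p3.png

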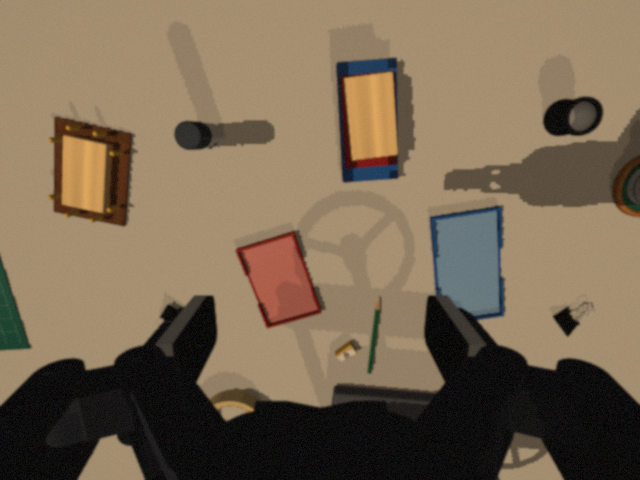

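The board at pixel (371,115) measures (0.4323, -0.015), 6.9°, and stereo puts its top at about 0.047 m (0.048 expected). The rack (91,172) is also fully in view.

```bash
python3 - <<'E'
from board import *
d=pickle.load(open("p3.pkl","rb"));V=pickle.load(open("V.pkl","rb"));d2=V[1][0]
for z in (.014,.018,.022): print(z,board(d,z,(.496,-.352),50),board(d2,z,(.496,-.352),45))
yaw=np.pi/2+np.radians(6.9);x,y=.4323,-.0150
at(x,y,.12,yaw,.35)
r=at(x,y,.0345,yaw,.08,fl=6); st(f"down {r}")
effector.grab(40); st("grab")
cam("side","b1s")
at(x,y,.045,yaw,.05); st("lift")
at(x,y,.16,yaw,.2); st("up")
cam("wrist","b2"); cam("side","b2s")
E
python3 -c "
import cv2,numpy as np
cv2.imwrite('pics/b12.png',cv2.resize(np.hstack([cv2.imread('pics/b2.png'),cv2.imread('pics/b2s.png')]),(800,300)))"
```

```text
0.014 (array([ 496.5, -354. ,   84.5,   50.2,  -12. ]), np.int32(2954)) (array([ 496.5, -353.4,   84.9,   50.4,  -12.7]), np.int32(2360))
0.018 (array([ 496.1, -351.3,   83.7,   49.7,  -12. ]), np.int32(2954)) (array([ 496.2, -351.7,   84.2,   50. ,  -12.7]), np.int32(2360))
0.022 (array([ 495.6, -348.6,   82.9,   49.2,  -12. ]), np.int32(2954)) (array([ 495.9, -350. ,   83.5,   49.5,  -12.7]), np.int32(2360))
down False t 18.77 p [ 0.4326 -0.015   0.0349] F [0.2 1.1 1.1] open 0.0851
grab t 19.21 p [ 0.4325 -0.0149  0.035 ] F [-1.9 -0.2  6.9] open 0.0487
lift t 19.62 p [ 0.4326 -0.0149  0.0454] F [ 0.1  0.7 -0.6] open 0.0488
up t 20.34 p [ 0.4317 -0.0148  0.1592] F [-0.3 -0.3 -1.3] open 0.049
```

View pics/b12.png

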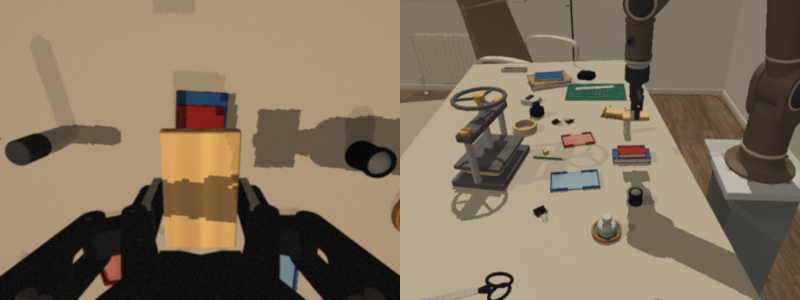

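The board is held level. I transfer it high over the glue stick and check the rack once more.

Run:
```python
from board import *
yaw=np.pi/2-np.radians(12.4)
at(.50,-.15,.25,np.pi/2,.35); at(.60,-.32,.25,np.pi/2,.35); st()
d=cam("wrist","rk"); pickle.dump(d,open("rk.pkl","wb"))
print(board(d,.018,(.496,-.352),60))
h=hsv(d);H,S,Vv=[h[...,i] for i in range(3)]
px=proj(d,[.496,-.352,.004])[0];print(px);r=100
Q=roi(H.shape,max(0,int(px[0])-r),max(0,int(px[1])-r),int(px[0])+r,min(190,int(px[1])+r))
print(rect(d,Q&(S>125),.004)); print(finder.spot_point("wrist","board_rack")[:1])
```

```text
t 21.81 p [ 0.5995 -0.3188  0.2483] F [ 0.   0.6 -0.7] open 0.0489
(array([ 496.3, -352.2,   84.3,   50.1,  -12.4]), np.int32(4618))
[286.96314783 100.65965666]
(array([ 495.7, -351.5,  116.7,   88.3,  -12.3]), np.int32(10363))
[{'position': [287.2, 102.0], 'confidence': 0.65}]
```

View pics/rk.png

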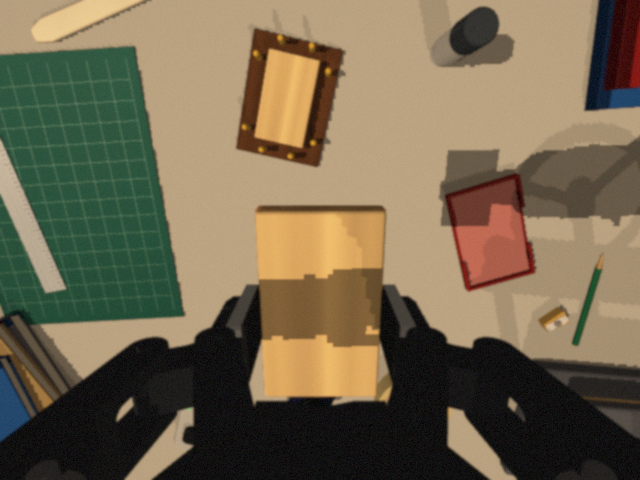

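The rack's third reading is (0.4962, -0.352), -12.4°. I check the held board's centring offline, then place it.

```bash
python3 - <<'E'
from board import *
d=pickle.load(open("rk.pkl","rb"))
for c in [(257,207),(385,207),(265,397),(376,397)]: print(onplane(d,c,.2613 if c[1]<300 else .2613))
# place
yaw=np.pi/2-np.radians(12.4);x,y=.4962,-.3518
at(x,y,.12,yaw,.3); at(x,y,.042,yaw,.12); st()
cam("scene","rk2")
r=at(x,y,.013,yaw,.02,fl=3); st(f"touch {r}")
E
python3 -c "
import cv2
cv2.imwrite('pics/rk2z.png',cv2.resize(cv2.imread('pics/rk2.png')[260:380,380:540],(800,600),interpolation=cv2.INTER_CUBIC))"
```

```text
[ 0.55566087 -0.34196949  0.2613    ]
[ 0.55562857 -0.29417328  0.2613    ]
[ 0.64059267 -0.34256929  0.2613    ]
[ 0.6406346  -0.29371567  0.2613    ]
 t 23.43 p [ 0.4968 -0.3522  0.0427] F [ 1.1  0.6 -0.9] open 0.0489
touch True t 24.52 p [ 0.4961 -0.3518  0.0191] F [-2.   0.5  5.5] open 0.0489
```

View pics/rk2z.png

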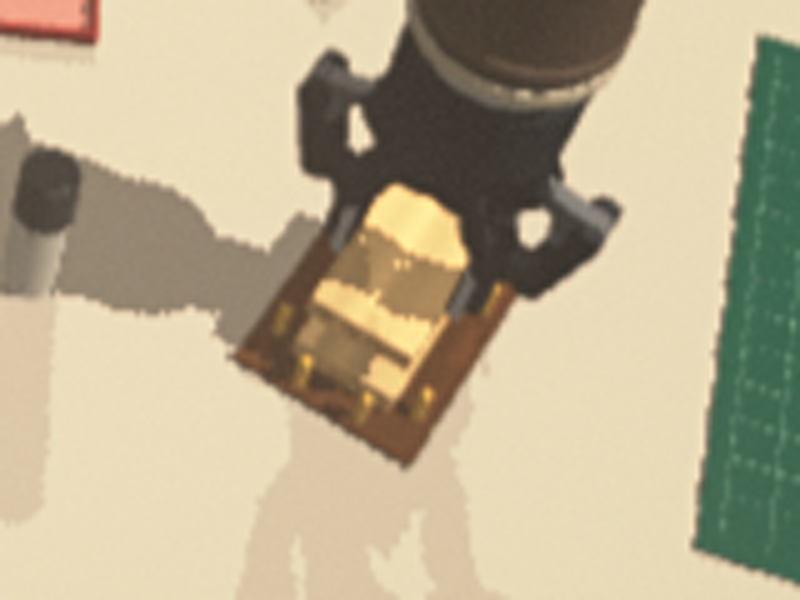

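Contact came at TCP z 0.0191, as predicted, so I release. Then I look at the rack and the pile from above.

Run:
```python
from board import *
yaw=np.pi/2-np.radians(12.4);x,y=.4962,-.3518
effector.let_go(); st("open")
at(x,y,.07,yaw,.08); at(x,y,.2,yaw,.3)
env.move_ptp([.53,-.13,.30],quat(np.pi/2)); st()
d=cam("wrist","r1"); pickle.dump(d,open("r1.pkl","wb"))
print("board",board(d,.032,(.496,-.352),60))
for t,z in (("red_book",.034),("blue_book",.018)):
    m=finder.silhouettes("wrist",t)
    for k in m[:2]: print(t,k["confidence"],rect(d,k["region"],z))
```

```text
open t 24.98 p [ 0.4955 -0.3513  0.0184] F [-0.1 -0.2 -0.1] open 0.0855
 t 27.32 p [ 0.5294 -0.1312  0.2992] F [-0.6 -0.2  0.7] open 0.0853
board (array([ 495.8, -350.4,   83.8,   49.9,  -12.3]), np.int32(3233))
red_book 0.59 (array([436. , -16.5,  99.2,  61.6,   4.6]), np.int32(5260))
blue_book 0.62 (array([436.8, -15.6, 131.7,  68.6,   3.9]), np.int32(2145))
```

View pics/r1.png

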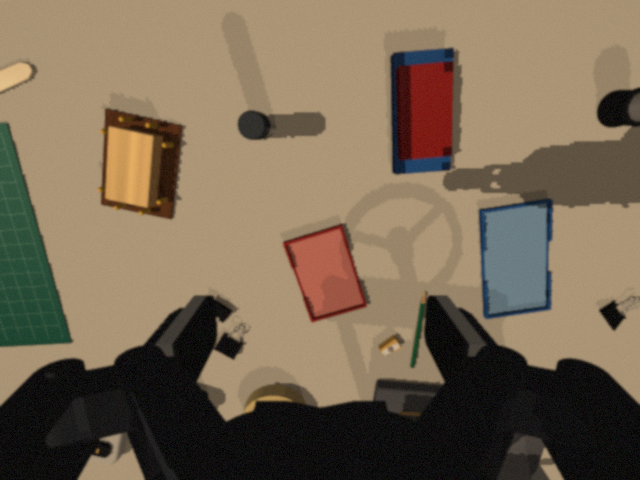

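The board lies squarely on the spare one (pixel (132,165); 0.4958, -0.3504, -12.3°). The red notebook is at (425,110). I take a second view for its height, then grasp it.

Run:
```python
from board import *
def colr(d,z,c=(.436,-.0155),r=62):
    h=hsv(d);H,S,Vv=[h[...,i] for i in range(3)]
    px=proj(d,[c[0],c[1],z])[0]; Q=roi(H.shape,max(0,int(px[0])-r),max(0,int(px[1])-r),int(px[0])+r,int(px[1])+r)
    return rect(d,Q&((H<9)|(H>168))&(S>130)&(Vv>90),z)
r1=pickle.load(open("r1.pkl","rb"))
at(.53,.06,.28,np.pi/2,.4)
d=cam("wrist","r2"); pickle.dump(d,open("r2.pkl","wb"))
for z in (.030,.034,.038): print(z,colr(r1,z),colr(d,z))
m=finder.silhouettes("wrist","red_book")
for k in m[:2]: print(k["confidence"],rect(d,k["region"],.034))
m=finder.silhouettes("wrist","blue_book")
for k in m[:2]: print(k["confidence"],rect(d,k["region"],.018))
for k in finder.silhouettes("wrist","red_box")[:1]: print("red_box",k["confidence"],rect(d,k["region"],.010))
for k in finder.silhouettes("wrist","blue_box")[:1]: print("blue_box",k["confidence"],rect(d,k["region"],.010))
st()
```

```text
0.03 (array([435.3,  -8.2,  98.1,  46.2,   4.9]), np.int32(3789)) (array([435.5, -10.2,  98.2,  46.6,   4.8]), np.int32(4227))
0.034 (array([435.5,  -9.4,  97.2,  45.7,   4.9]), np.int32(3789)) (array([435.7,  -9.4,  97.2,  46.2,   4.8]), np.int32(4227))
0.038 (array([435.7, -10.6,  96.2,  45.3,   4.9]), np.int32(3789)) (array([436. ,  -8.7,  96.2,  45.7,   4.8]), np.int32(4227))
0.79 (array([436. , -14.1,  97.7,  59.4,   4.9]), np.int32(5669))
0.61 (array([437. , -12.4, 133.2,  68.2,   4.1]), np.int32(2494))
red_box 0.65 (array([ 636.2, -121.6,  120.8,   83.7,   17.9]), np.int32(4668))
blue_box 0.76 (array([618.2, 126. , 155.6,  87.7,   9.3]), np.int32(8177))
 t 28.35 p [0.5302 0.0583 0.2802] F [-0.2 -0.2  0.3] open 0.0854
```

View pics/r2.png

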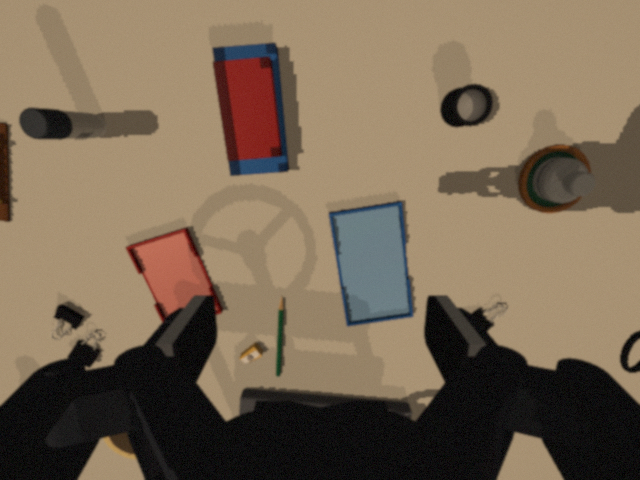

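Stereo puts the red notebook's top at 0.034 m, as stated. Its centre is (0.4358, -0.0153) at 4.8°.

```bash
python3 - <<'E'
from h import *
yaw=np.pi/2+np.radians(4.8);x,y=.4358,-.0153
at(x,y,.11,yaw,.35)
r=at(x,y,.0175,yaw,.08,fl=6); st(f"down {r}")
effector.grab(40); st("grab")
at(x,y,.028,yaw,.05); st("lift")
at(x,y,.17,yaw,.25); st("up")
b=np.pi/2+np.radians(17.6)
at(.60,.0,.22,np.pi/2,.35); st()
cam("wrist","r3"); cam("side","r3s")
E
python3 -c "
import cv2,numpy as np
cv2.imwrite('pics/r33.png',cv2.resize(np.hstack([cv2.imread('pics/r3.png'),cv2.imread('pics/r3s.png')]),(800,300)))"
```

```text
down False t 30.4 p [ 0.4362 -0.0153  0.0179] F [0.4 0.3 0.3] open 0.0853
grab t 30.79 p [ 0.4361 -0.0152  0.0181] F [-1.9 -0.2  7.4] open 0.0571
lift t 31.15 p [ 0.4361 -0.0152  0.0284] F [ 0.5  0.1 -1.2] open 0.0571
up t 31.87 p [ 0.4351 -0.015   0.1691] F [-0.4  0.  -1.3] open 0.0568
 t 32.51 p [ 5.991e-01 -5.000e-04  2.172e-01] F [-0.6 -0.1 -0.7] open 0.0566
```

View pics/r33.png

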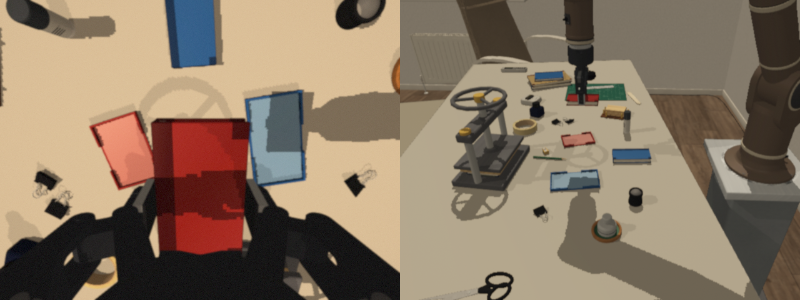

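The red notebook is held level, and the blue one stayed in place. Now I lay the red one in the red box.

```bash
python3 - <<'E'
from h import *
yaw=np.pi/2+np.radians(17.6);x,y=.637,-.1225
at(x,y,.12,yaw,.3); at(x,y,.022,yaw,.12); st()
cam("side","rb1")
r=at(x,y,-.001,yaw,.02,fl=3); st(f"touch {r}")
E
python3 -c "
import cv2
cv2.imwrite('pics/rb1z.png',cv2.resize(cv2.imread('pics/rb1.png')[150:270,210:370],(800,600),interpolation=cv2.INTER_CUBIC))"
```

```text
t 34.27 p [ 0.6377 -0.1226  0.0229] F [ 0.7 -0.3 -0.1] open 0.057
touch True t 35.19 p [ 0.6368 -0.1225  0.0032] F [-0.6  0.8  5.4] open 0.057
```

View pics/rb1z.png

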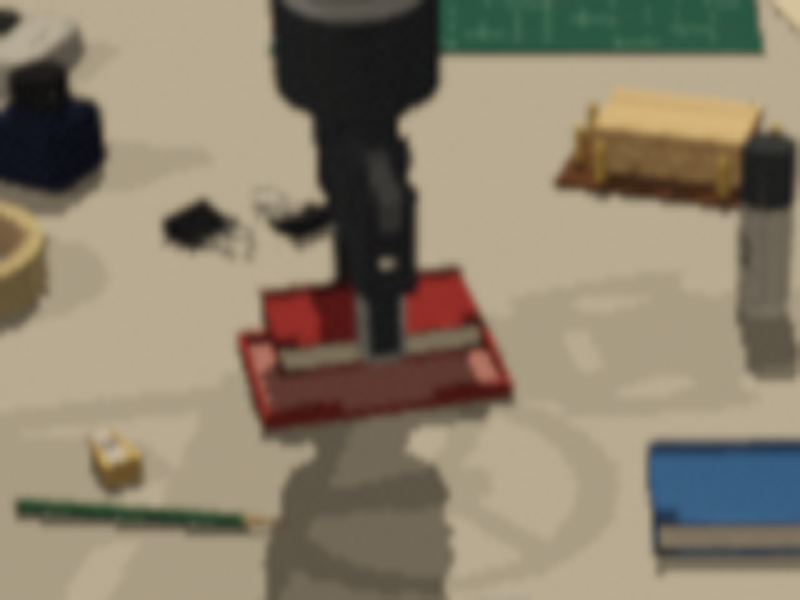

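Contact came at z 0.0032 (0.003 predicted), so the notebook is on the floor and inside the walls. I release and look again.

Run:
```python
from board import *
yaw=np.pi/2+np.radians(17.6);x,y=.637,-.1225
effector.let_go(); st("open")
at(x,y,.06,yaw,.08); at(x,y,.2,yaw,.3)
def bl(d,z,c,r=75,s=90):
    h=hsv(d);H,S,Vv=[h[...,i] for i in range(3)]
    px=proj(d,[c[0],c[1],z])[0]; Q=roi(H.shape,max(0,int(px[0])-r),max(0,int(px[1])-r),int(px[0])+r,int(px[1])+r)
    return rect(d,Q&(H>92)&(H<128)&(S>s),z)
D=[]
for i,P in enumerate([[.54,-.12,.30],[.54,.07,.30]]):
    at(*P,np.pi/2,.4); d=cam("wrist",f"bb{i}"); D.append(d)
    for z in (.014,.018,.022): print(z,bl(d,z,(.437,-.014)))
    for k in finder.silhouettes("wrist","blue_book")[:1]: print("blue",k["confidence"],rect(d,k["region"],.018))
    for k in finder.silhouettes("wrist","red_book")[:1]: print("red",k["confidence"],rect(d,k["region"],.019))
    for k in finder.silhouettes("wrist","blue_box")[:1]: print("bluebox",k["confidence"],rect(d,k["region"],.010), bl(d,.008,(.619,.126),85,40))
    st()
pickle.dump(D,open("bb.pkl","wb"))
```

```text
open t 35.59 p [ 0.636  -0.1222  0.0022] F [ 0.6  0.1 -0.2] open 0.085
0.014 (array([436.5, -14.2, 130.6,  66.7,   4. ]), np.int32(7125))
0.018 (array([436.8, -15.1, 129.4,  66. ,   4. ]), np.int32(7125))
0.022 (array([437.2, -16.1, 128.2,  65.4,   4. ]), np.int32(7125))
blue 0.67 (array([436.5, -15.5, 132.7,  68.5,   4.1]), np.int32(7522))
red 0.89 (array([ 634.6, -121.4,  101.4,   59.1,   18. ]), np.int32(3327))
bluebox 0.95 (array([617. , 123.5, 157.7,  91.3,   9.3]), np.int32(7877)) (array([618.8, 124.8, 154.3,  89.1,   9.3]), np.int32(7491))
 t 37.77 p [ 0.5399 -0.1195  0.298 ] F [ 0.  -1.  -0.5] open 0.0853
0.014 (array([436.5, -13.4, 130.6,  65.1,   4.1]), np.int32(6979))
0.018 (array([436.8, -12.6, 129.4,  64.5,   4.1]), np.int32(6979))
0.022 (array([437.1, -11.8, 128.2,  63.9,   4.1]), np.int32(6979))
blue 0.86 (array([436.7, -13. , 131.7,  68.7,   3.9]), np.int32(7454))
red 0.55 (array([ 634.4, -117.7,  100.3,   64.8,   18. ]), np.int32(3566))
bluebox 0.61 (array([618.7, 126.2, 156.9,  89.6,   9.3]), np.int32(7781)) (array([618.9, 126.2, 153.5,  87.2,   9.4]), np.int32(7054))
 t 38.6 p [0.5401 0.0682 0.2998] F [ 0.3 -0.3 -0.7] open 0.0853
```

View pics/bb0.png

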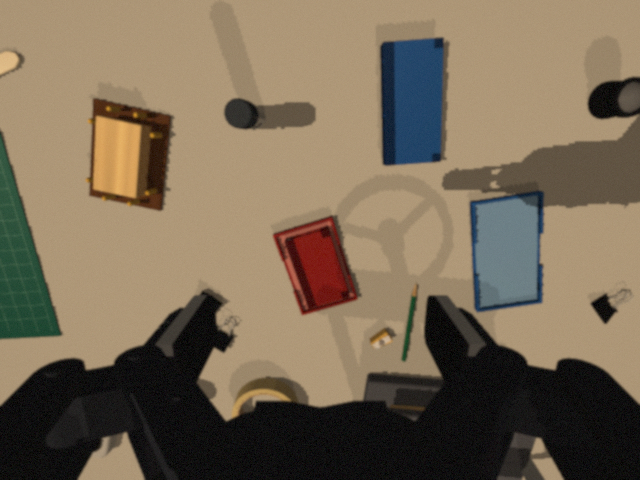

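View pics/bb1.png

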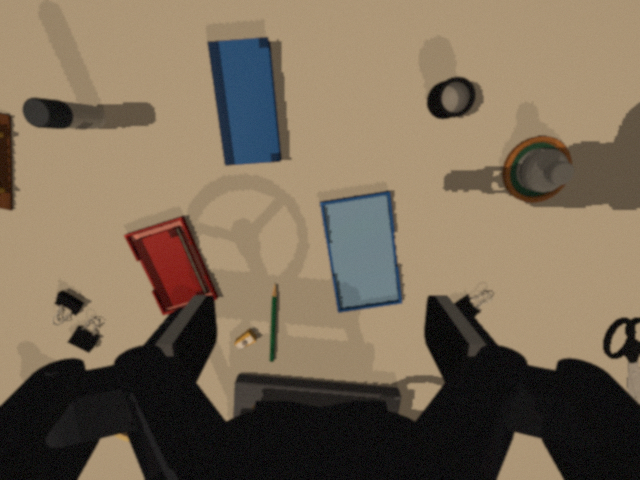

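The red notebook lies flat in its box (317,265), inside all the walls. The blue notebook is at (0.4367, -0.014), 4.05°, and the blue box at (0.6188, 0.1255), 9.3°.

```bash
python3 - <<'E'
from h import *
yaw=np.pi/2+np.radians(4.05);x,y=.4367,-.0140
at(x,y,.10,yaw,.35)
r=at(x,y,.0015,yaw,.08,fl=6); st(f"down {r}")
effector.grab(40); st("grab")
at(x,y,.012,yaw,.05); st("lift")
at(x,y,.16,yaw,.25); st("up")
cam("wrist","k3"); cam("side","k3s")
yaw=np.pi/2+np.radians(9.3);x,y=.6188,.1255
at(x,y,.16,yaw,.3); at(x,y,.025,yaw,.12); st()
cam("side","k4")
r=at(x,y,.0005,yaw,.02,fl=3); st(f"touch {r}")
E
python3 -c "
import cv2,numpy as np
a=cv2.resize(np.hstack([cv2.imread('pics/k3.png'),cv2.imread('pics/k3s.png')]),(800,300))
b=cv2.resize(cv2.imread('pics/k4.png')[210:330,180:500],(800,300))
cv2.imwrite('pics/k34.png',np.vstack([a,b]))"
```

```text
down False t 40.82 p [ 0.437  -0.014   0.0019] F [ 0.2 -0.3 -0.9] open 0.0856
grab t 41.16 p [ 0.4371 -0.0139  0.0022] F [-1.4  0.2  8. ] open 0.0646
lift t 41.52 p [ 0.437  -0.0138  0.0124] F [ 0.1 -0.6 -1.6] open 0.0647
up t 42.26 p [ 0.436  -0.0137  0.1591] F [ 0.3  1.3 -1.8] open 0.0648
 t 44.55 p [0.6194 0.1256 0.0259] F [ 0.4  0.3 -1.4] open 0.0648
touch True t 45.52 p [0.6187 0.1255 0.0053] F [-0.1 -0.3  5.3] open 0.0652
```

View pics/k34.png

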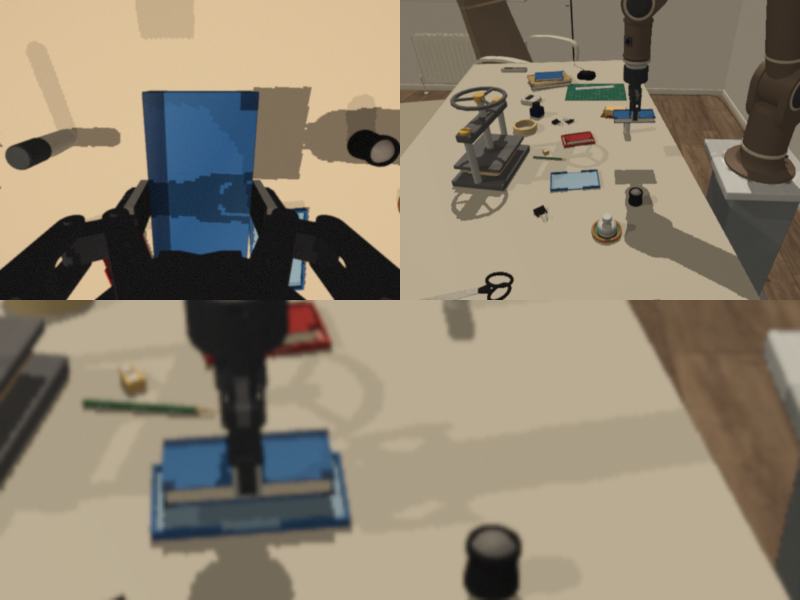

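Contact came at z 0.0053 (0.0052 predicted), with the book between the walls. I release, retreat and take the final look.

```bash
python3 - <<'E'
from board import *
yaw=np.pi/2+np.radians(9.3);x,y=.6188,.1255
effector.let_go(); st("open")
at(x,y,.06,yaw,.08); at(x,y,.22,yaw,.3)
for i,P in enumerate([[.54,-.14,.32],[.54,.12,.32]]):
    at(*P,np.pi/2,.4); d=cam("wrist",f"f{i}")
    for t,z in (("red_book",.019),("blue_book",.021),("press_board",.032)):
        for k in finder.silhouettes("wrist",t)[:1]: print(t,round(k["confidence"],2),rect(d,k["region"],z))
    g=finder.spot_point("wrist","glue_stick")
    if g: print("glue",onplane(d,g[0]["position"],0))
    g=finder.spot_point("wrist","weight")
    if g: print("weight",onplane(d,g[0]["position"],.006))
cam("side","fs"); cam("scene","fsc"); st()
E
python3 -c "
import cv2,numpy as np
r=lambda n:cv2.resize(cv2.imread('pics/%s.png'%n),(400,300),interpolation=cv2.INTER_AREA)
cv2.imwrite('pics/fin.png',np.vstack([np.hstack([r('f0'),r('f1')]),np.hstack([r('fs'),r('fsc')])]))"
```

```text
open t 45.86 p [0.6178 0.1254 0.0043] F [ 0.9  0.1 -0. ] open 0.0853
red_book 0.74 (array([ 634.5, -121.9,  103.5,   59. ,   17.2]), np.int32(3145))
blue_book 0.94 (array([616.2, 122.4, 136.1,  74.1,   9.4]), np.int32(5411))
glue [ 0.44928674 -0.19909489  0.        ]
red_book 0.65 (array([ 634.7, -117.8,   98.9,   66.8,   17.6]), np.int32(3394))
blue_book 0.61 (array([616. , 126.1, 136.5,  66.2,   8.9]), np.int32(4765))
press_board 0.52 (array([ 628.7, -108.8,  114.5,   79.9,   17.5]), np.int32(1447))
glue [ 0.44826677 -0.1950249   0.        ]
weight [0.51074503 0.33372153 0.006     ]
 t 49.77 p [0.5401 0.1192 0.3201] F [-0.1 -0.4 -1. ] open 0.0853
```

View pics/fin.png

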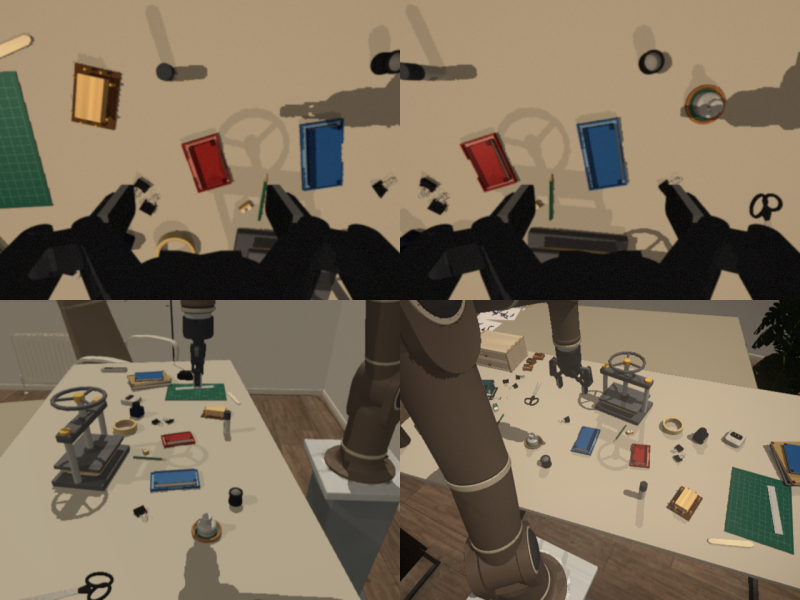

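View pics/f1.png

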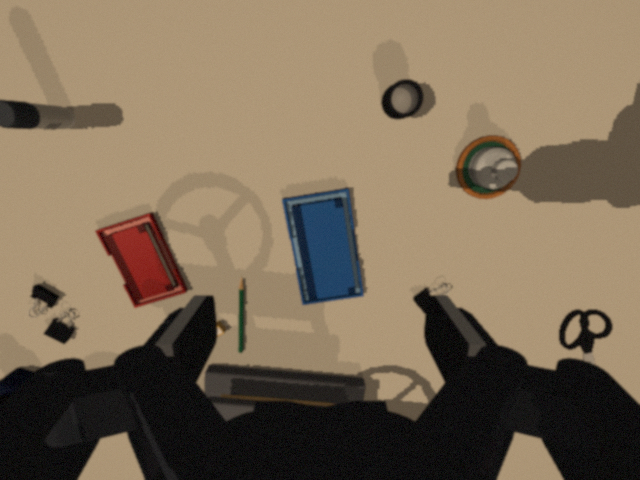

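All the pieces are in place: red in its box (141,260), blue in its box (324,246), the weight in its rest (492,168), and the board on the rack. The glue stick is upright. I hand the job in.

Run:
```python
from station import *
workorder.finish_job(); print(current_time_s())
```

```text
the job is handed in; nothing more can be done
the job is handed in; nothing more can be done
```

I took the pile apart from the top down and handed the job in just after 49.8 s on the robot clock, out of 106 s. The weight stands in its rest, the press board lies on the spare board between the rack pins, and each notebook lies flat in its own box. Every piece was lowered slowly until it touched, within about 1 mm of the predicted height, and only then released.

My last checks, with the arm well clear of everything:
- **Weight:** upright in the rest, at (0.511, 0.334) against a measured rest centre of (0.5105, 0.3335).
- **Press board:** about 2 mm and 0.1° off the rack centre, measured right after placing and seen unchanged at the end.
- **Notebooks:** each is 2 to 4 mm off its box centre, within the 7 mm of free space, and aligned to about 0.5°.
- **Glue stick:** still standing at (0.449, -0.197), where it was at the start.

One check disagreed. In the last wrist view the network reported a "press_board" at the red box with confidence 0.52. That is a false detection: the board was out of that view, and the other pictures show it on the rack.

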